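# Close the bean well on the cupping table

## Robot

A 6-joint arm with a two-finger parallel gripper is mounted at the origin on the work surface. World frame = base frame: x ahead of the robot, y to its left, z up, the work surface at z = 0. Lengths are in m, angles in rad, forces in N, time in s.
With the tool pointing down it reaches from about 0.275 to 0.85 m from the base axis. Payload 19 kg.
Tool frame: the origin (TCP) lies at the centre of the arm's flange, where the gripper is bolted on; the fingertips stand 173 mm ahead of it and the grasp point (between the pads) lies 155 mm ahead of it; z points along the fingers, y is the line along which they close (so a half turn about z gives the same grasp; the last joint's range is limited). The gripper opens to 85 mm and grips with 20 to 120 N. Pads are 22 mm wide; open, the fingers measure 114 mm over their backs; the gripper's body (76 mm by 85 mm) begins 54 mm behind the grasp point. The pads swing forward as they close: fully open they stand 13 mm farther back than shut.
Start: joints at [-1.329, 0.15, 1.437, -0, 1.554, -0.134], TCP at [0.211, -0.535, 0.405] pointing down, gripper open.
Joint ranges: [-2.8, 2.8], [-0.68, 2.1], [0.12, 2.68], [-1.39, 4.53], [0.16, 2.79], [-2.81, 2.81]. Speed limits (rad/s): [1.89, 1.89, 2.22, 3.01, 3.01, 3.01].

## Interface

Orientations are given as a unit quaternion [w, x, y, z].
In Python, from station import ctrl gives the robot as it stands.
- The arm moves only by the shell command python3 -m creep 'ROWS'. ROWS is JSON, a list of rows, each a list of 3 entries, a list of its own where there are three numbers: the turn, a rotation vector about the tool's x, y, z in rad, then the shift along the tool's x, y, z in mm, then the closure in counts, from 0 (fully open) to 255 (shut). In form: [[[rx, ry, rz], [x, y, z], fingers], ...]. A call has 1 to 10 rows; each row is the pose to reach, as a shift and turn from the pose commanded when the call began, along the tool's axes at that moment; what a row does not reach only later rows make up. A row lasts 1/10 s, in which the tool goes at most 50 mm and 8.59 degrees, less where a joint would pass 70% of its speed; a pose out of reach is approached as far as the arm can. A call with a gripper value outside its range is refused whole. The fingers move at their own pace and stop on an object; the grip force is fixed at half the most. Time passes only in rows, so rows that repeat a pose let the fingers close. It gives the time, the measured TCP pose, the force, the opening and the grip force at its end, in the units of the state.
- ctrl.observe(): the state, without advancing time (a new reading comes with each control period).
- ctrl.read_camera(name): name is "side" or "top"; returns (picture, depth): 480x640x3 uint8, red, green, blue; 480x640 float32, m along the optical axis (not along the pixel's ray), 0 where there is no reading.
- ctrl.camera_params(name): a dict with "fov_y" (degrees; the focal length in pixels is half the picture's height over the tangent of half this angle, whatever the lens; pixels are square), "cx", "cy" (the principal point, pixels), "R" (3x3) and "t" (3): a world point X has camera coordinates R X + t. Camera axes: x right, y down, z forward; pixel columns grow to the right and rows downward; lengths in m; the calibration is good to about 2 mm. A picture is of the moment at which its call begins. camera_params takes no time and is no camera call.
- ctrl.sign_off(): hands the job in; it is judged then, once.
Trained networks look in the newest picture that a camera, given by its name, has taken for a name from the list of things; names that differ only in an ending like _2 or _b are one class to them, and where a whole thing is asked for, a point or a joint stands for the part that bears it (a point fixed in the world has none). Each returns a list of dicts, best first, with "confidence" (0 to 1); they miss things now and then, are a little off and sometimes report something else, mostly with a low value. They report only what shows in the picture. A call takes as long as a camera call. They do not tell look-alikes from the thing itself.
- ctrl.outline_of(camera, label): "pixels" (480x640 bool, what is visible of it) and "box" ([centre column, centre row, width, height] as shares, 0 to 1, of the picture: columns of its width, rows of its height, round what is visible of it).
- ctrl.landmark_of(camera, label): "location" ([column, row] as shares, 0 to 1, of the picture: columns of its width, rows of its height: a listed point, or the origin of a listed thing).
The state is a dict: "time_s": time; "joint_pos": joint angles; "qvel": joint speeds; "effort": joint torques, N m; "position": TCP position; "tool_rot": TCP orientation; "force": force on the tool from outside, world axes, zero at the start; "ft_torque": the same for the moment, N m; "finger_gap": opening from 0.0 (shut) to 1.0 (fully open); "grip_force": force on a finger pad.
Only numpy, scipy, OpenCV 4.12 (cv2) and the standard library are available. Lean on these libraries where they do the work, as an engineer would, in place of code of your own. Each camera call takes 0.05 s, during which the arm holds its last target. There are 200 camera calls.

## Task

Close the timber bean caddy: slide the round metal lid along the deck, never lifting it off, until it drops into the mouth of the well, then press it gently down all round until it sits fully home, level and flush with the deck. The rubber seal grips harder on one side than another, so feel for the high side; do not knock the small tin or the bowls, tumbler and spoon about.

Things in the scene. Friction and masses are not known exactly. Their poses are not given: they have to be found in the camera images.
- caddy: Dark timber box, fixed to the table, 200 mm (its x) by 350 mm (its y) by 60 mm high, flat top deck; origin at the centre of its underside, z up. In the deck, 85 mm from the centre towards its -y, is the round mouth of the well.
- mouth (a point): Centre of the well's mouth, on its axis at deck height; axes parallel to the caddy's. The mouth is 114 mm in diameter with a plain upright wall. The lid dropped in first rests on the rubber seal, about 6 to 8 mm proud of the deck; a press near its edge (some 38 mm from its centre) sinks that side until it meets the ledge.
- ledge (a point): On the well's axis, 12 mm below the deck, level with a rigid steel ledge (48 to 57 mm from the axis), the lid's stop. Inside it (36 to 47 mm) stand three arcs of rubber seal, their tops at first 4 to 6 mm below the deck. Each arc slides straight down under 5, 8 or 15 N and stays where it is left; which side is stiffest is unknown, and a push in the middle alone takes over 40 N.
- lid: Plain round metal lid, a disc 110 mm in diameter and 12 mm thick, 0.15 to 0.27 kg, no knob, too wide to grasp; lies loose on the deck. Press it with no more than about 25 N. Origin at the centre of its underside, z up. Fully home, its underside is 12 mm below the deck and its top flush.
- tin: Small closed steel can, 46 mm in diameter, 36 mm high, standing loose on a deck corner near the well; origin at the centre of its underside. Leave alone.
- bowl_a: White cupping bowl, 92 mm wide, 58 mm high, loose on the table beside the caddy; origin under its centre. Leave alone.
- bowl_b: Same kind of bowl, on the other side of the caddy. Leave alone.
- bowl_c: Same kind of bowl, farther off on the table. Leave alone.
- bowl_d: Same kind of bowl, farther off on the table. Leave alone.
- tumbler: Grey cup 72 mm wide, 90 mm high, loose on the table. Leave alone.
- spoon: Steel spoon with a wooden handle, 160 mm long, lying on the table. Leave alone.
Not all that is in view belongs to the job. What is shaped like the lid but pink is not meant.

How it is judged:
On the way:
1. the lid has been slid over the well and has dropped into its mouth (horizontal distance between lid and mouth below 0.006 m and z of lid in the frame of mouth below -0.002 m), for 0.2 s.
At the end, for the whole second after the job is handed in: The lid lies at rest in the mouth of the well, its centre within 5 mm of the well's axis, pressed down to within 1.5 mm of flush (underside at least 10.5 mm below the deck) and level within 0.02 rad (horizontal distance between lid and mouth below 0.005 m and z of lid in the frame of mouth below -0.0105 m and angle between lid's own z axis and vertical below 0.02 rad and linear speed of lid below 0.01 m/s); the robot touches nothing.
It fails at once if the lid is lifted off the deck (its centre more than 15 mm above it) (z of lid in the frame of mouth above 0.015 m).
It fails at once if the lid is pressed roughly (over 60 N) (contact force between lid and the fingers above 60 N).
It fails at once if a bystander is shifted by more than 20 mm (distance of any of tin, bowl_a, bowl_b, bowl_c, bowl_d, tumbler, spoon from where it was at the start of the episode above 0.02 m).
It also fails if it takes over 72 s, if anything falls off the work surface, if the arm or the gripper's body presses on something with over 40 N, if the wrist force passes 120 N, or if a joint passes its speed limit or range.

## Working session

There is one attempt and no reset: what is moved stays moved. The work goes in short steps, Python scripts to look and compute and a shell command to move; the robot and the scene stay as the last step left them, time stands still between calls to the robot, and variables do not carry over. Pictures are saved under pics/ and viewed, at most 10 in all, crops included, and the job is handed in when it is done.

```bash
mkdir -p pics; cat > h.py <<'E'
import numpy as np, cv2
from station import ctrl
def snap(c,fn=None):
    im,d=ctrl.read_camera(c)
    if fn: cv2.imwrite('pics/'+fn,im[:,:,::-1])
    return im,d
def world(c,d=None,uv=None):
    p=ctrl.camera_params(c);f=240/np.tan(np.radians(p['fov_y'])/2)
    v,u=np.mgrid[0:480,0:640]
    P=np.stack([(u-p['cx'])/f*d,(v-p['cy'])/f*d,d],-1)
    return (P-np.array(p['t']))@np.array(p['R'])
def ray(c,u,v,z):
    p=ctrl.camera_params(c);f=240/np.tan(np.radians(p['fov_y'])/2)
    R=np.array(p['R']);o=-R.T@np.array(p['t']);r=R.T@np.array([(u-p['cx'])/f,(v-p['cy'])/f,1])
    return o+r*(z-o[2])/r[2]
E
python3 - <<'E'
from h import *
for c in ('top','side'):
    im,d=snap(c,c+'0.png'); W=world(c,d); print(c,ctrl.camera_params(c))
    for l in ('lid','caddy','tin','bowl','tumbler','spoon') if c=='top' else ('lid',):
        try:
            for o in ctrl.outline_of(c,l if l!='bowl' else 'bowl_a'):
                m=o['pixels']&(d>0); print(l,round(o['confidence'],2),(np.array(o['box'])*[640,480,640,480]).round(),np.median(W[m],0).round(3))
        except Exception as e: print(l,e)
    for o in ctrl.landmark_of(c,'mouth'):
        u=np.array(o['location'])*[640,480]; print('mouth',o['confidence'],u,ray(c,*u,.06))
s=ctrl.observe();print(s)
E
```

```text
top {'fov_y': 51.499352831647684, 'cx': 318.43646841202667, 'cy': 236.7388302279104, 'R': array([[ 0.10529268, -0.99443406,  0.00378713],
       [-0.97258238, -0.10377158, -0.20812248],
       [ 0.20735708,  0.01823047, -0.97809544]]), 't': array([-0.03151613,  0.573368  ,  1.04177206])}
lid 0.86 [199. 276.  47.  54.] [0.463 0.294 0.013]
lid 0.83 [234. 333.  47.  49.] [0.349 0.197 0.013]
lid 0.76 [296. 238.  48.  54.] [0.565 0.082 0.073]
lid 0.59 [365. 154.  45.  41.] [ 0.8   -0.058  0.013]
lid 0.55 [184. 170.  32.  62.] [0.679 0.363 0.014]
lid 0.48 [293. 175.  36.  40.] [0.726 0.108 0.028]
caddy 0.66 [326. 247. 168.  99.] [0.537 0.012 0.061]
tin 0.87 [386. 204.  23.  20.] [ 0.657 -0.115  0.096]
bowl 0.92 [522. 278.  39.  39.] [ 0.535 -0.436  0.028]
bowl 0.81 [326. 322.  41.  50.] [ 0.4   -0.005  0.027]
bowl 0.58 [144. 219.  43.  41.] [0.577 0.439 0.03 ]
tumbler 0.65 [492. 206.  41.  37.] [ 0.688 -0.354  0.056]
spoon 0.82 [183. 172.  35.  62.] [0.679 0.363 0.014]
spoon 0.4 [293. 173.  38.  39.] [0.726 0.108 0.027]
mouth 0.97 [362.688 240.384] [ 0.57575794 -0.06898505  0.06      ]
sid
[... 554 characters left out ...]
  ]
{'time_s': 0.55, 'joint_pos': array([-1.32896445e+00,  1.50479020e-01,  1.43744572e+00, -3.54884743e-06,
        1.55380117e+00, -1.34017321e-01]), 'qvel': array([-0.00014825, -0.00211678, -0.00014613, -0.00037654, -0.000699  ,
       -0.00054381]), 'effort': array([-5.23383223e-04, -7.12409878e+01, -5.70823789e+01,  1.33858271e-05,
        1.80726198e-03,  3.32921991e-05]), 'position': array([ 0.21102616, -0.53484704,  0.40465574]), 'tool_rot': array([-6.64359231e-05,  9.82394070e-01,  1.86820466e-01, -5.36159935e-06]), 'force': array([-0.29417572, -0.11261007, -0.06077855]), 'ft_torque': array([-0.01762716,  0.00089192,  0.00191944]), 'grip_force': 0.0, 'finger_gap': 0.998188796994024}
```

View pics/top0.png

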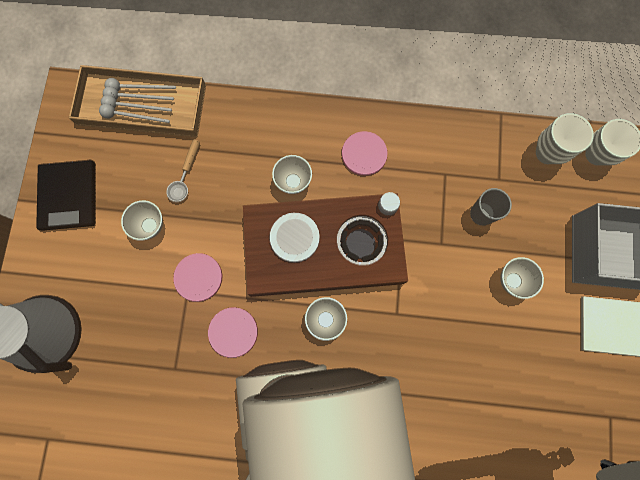

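```bash
python3 - <<'E'
from h import *
im=cv2.imread('pics/side0.png');cv2.imwrite('pics/sidecrop.png',cv2.resize(im[180:320,200:440],None,fx=3.3,fy=3.3,interpolation=cv2.INTER_CUBIC))
out={}
for c in ('top','side'):
    _,d=snap(c);W=world(c,d)
    z=W[...,2]; ok=(d>0)&(W[...,0]>.4)&(W[...,0]<.75)&(abs(W[...,1])<.25)
    dk=ok&(abs(z-.0605)<.004)
    r=cv2.minAreaRect((W[dk][:,:2]*1000).astype(np.float32));print(c,'deck',r,np.median(z[dk]))
    o=[o for o in ctrl.outline_of(c,'lid')]
    for q in o:
        m=q['pixels']&ok&(z>.066)&(z<.08)
        if m.sum()>300: print('lid',cv2.minEnclosingCircle((W[m][:,:2]*1000).astype(np.float32)),W[m].mean(0),W[m].min(0),W[m].max(0))
    for l in ('tin','bowl_a'):
        for q in ctrl.outline_of(c,l):
            m=q['pixels']&(d>0); lo,hi=np.percentile(W[m],[3,97],0); print(l,round(q['confidence'],2),lo.round(3),hi.round(3))
E
```

```text
top deck ((564.1350708007812, 16.106307983398438), (397.35174560546875, 328.3902282714844), 75.94029235839844) 0.060850587577741186
lid ((566.5008544921875, 81.38286590576172), 55.32537078857422) [0.56515552 0.08156829 0.07323198] [0.5115257  0.02720249 0.06622969] [0.61993209 0.13623322 0.07999131]
tin 0.79 [ 0.64  -0.136  0.08 ] [ 0.678 -0.097  0.101]
bowl_a 0.97 [ 0.493 -0.465  0.002] [ 0.572 -0.383  0.06 ]
bowl_a 0.84 [0.674 0.067 0.005] [0.755 0.145 0.061]
bowl_a 0.75 [ 0.359 -0.044  0.004] [0.438 0.035 0.06 ]
bowl_a 0.57 [0.533 0.387 0.005] [0.611 0.467 0.061]
side deck ((565.057861328125, 14.510711669921875), (401.1180419921875, 329.8312072753906), 77.02761840820312) 0.06174972493000337
lid ((565.7283325195312, 81.67683410644531), 56.86539077758789) [0.56231396 0.08648397 0.07373204] [0.51018074 0.02599739 0.06601727] [0.61642277 0.13762782 0.07828032]
tin 0.83 [ 0.638 -0.134  0.069] [ 0.678 -0.095  0.1  ]
tin 0.56 [ 0.444 -0.145  0.007] [0.655 0.2   0.064]
bowl_a 0.89 [ 0.491 -0.468  0.004] [ 0.569 -0.38   0.061]
bowl_a 0.81 [0.672 0.064 0.012] [0.752 0.147 0.061]
bowl_a 0.81 [ 0.359 -0.048  0.005] [0.437 0.037 0.06 ]
bowl_a 0.55 [0.53  0.385 0.006] [0.608 0.467 0.061]
```

View pics/sidecrop.png

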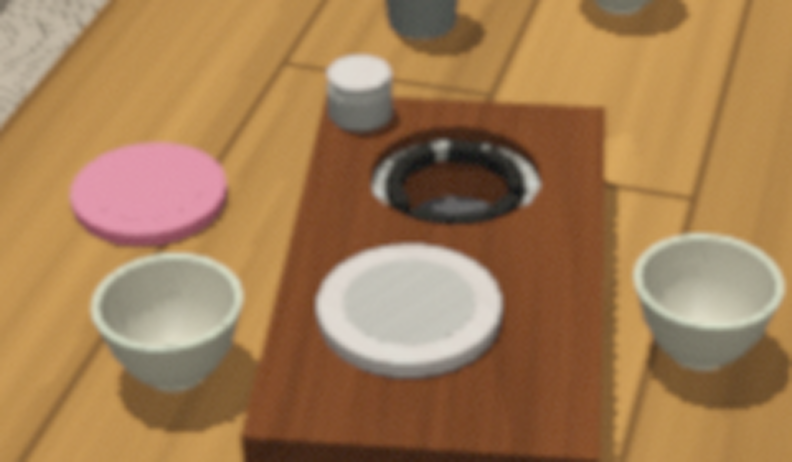

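The white disc on the dark deck, at top (295,238), is the lid. The pink look-alikes at (198,277), (233,332) and (365,153) lie on the table, and the side crop confirms this. The mouth is at (362,240) and the tin at (389,204). Next I fit the mouth's centre and work out the approach.

```bash
cat >> h.py <<'E'
def Rt():
    from scipy.spatial.transform import Rotation as T
    s=ctrl.observe();q=s['tool_rot'];return T.from_quat([*q[1:],q[0]]).as_matrix(),s['position'],s
E
python3 - <<'E'
from h import *
for c in ('top','side'):
    _,d=snap(c);W=world(c,d);zd=.0608 if c=='top' else .0617
    P=np.array([[ray(c,u,v,.06) for u in range(640)] for v in range(480)])[...,:2]
    near=np.hypot(*(P-[.575,-.073]).transpose(2,0,1))<.075
    hole=near&(W[...,2]<zd-.004)&(d>0)
    n,l,st,ce=cv2.connectedComponentsWithStats(hole.astype(np.uint8));k=1+st[1:,4].argmax()
    print(c,'mouth',cv2.minEnclosingCircle((P[l==k]*1000).astype(np.float32)),st[k],(P[l==k]).mean(0))
    near=np.hypot(*(P-[.575,.0]).transpose(2,0,1))<.2
    m=(near&(abs(W[...,2]-zd)<.004)&(d>0)).astype(np.uint8)
    n,l,st,ce=cv2.connectedComponentsWithStats(cv2.morphologyEx(m,cv2.MORPH_OPEN,np.ones((7,7))));k=1+st[1:,4].argmax()
    print('deck',cv2.minAreaRect((W[l==k][:,:2]*1000).astype(np.float32)))
R,p,s=Rt()
dirn=np.array([.576-.566,-.072-.082]);dirn/=np.linalg.norm(dirn);th=np.arctan2(*(-dirn)[::-1])
cur=np.arctan2(R[1,0],R[0,0]);print('turn rz',cur-th,'push',dirn)
tgt=np.array([.566,.082])-dirn*.062
print('shift',R.T@(np.array([*tgt,.26])-p)*1000,tgt)
E
```

```text
Traceback (most recent call last):
  File "h.py", line 13, in ray
    p=ctrl.camera_params(c);f=240/np.tan(np.radians(p['fov_y'])/2)
ValueError: time passes only in moves, steps and waits
```

```bash
python3 - <<'E'
s=open('h.py').read().replace('ctrl.camera_params(c)','cp(c)').replace('def snap','import functools\n@functools.lru_cache\ndef cp(c): return ctrl.camera_params(c)\ndef snap',1)
s=s.replace('cp(c): return cp(c)','cp(c): return ctrl.camera_params(c)')
open('h.py','w').write(s)
E
cat > m.py <<'E'
from h import *
def plane(c,z):
    p=cp(c);f=240/np.tan(np.radians(p['fov_y'])/2);R=np.array(p['R']);o=-R.T@np.array(p['t'])
    v,u=np.mgrid[0:480,0:640];r=np.stack([(u-p['cx'])/f,(v-p['cy'])/f,np.ones((480,640))],-1)@R
    return (o+r*((z-o[2])/r[...,2])[...,None])[...,:2]
E
python3 - <<'E'
from m import *
for c in ('top','side'):
    _,d=snap(c);W=world(c,d);zd=.0608 if c=='top' else .0617
    P=plane(c,.06)
    near=np.hypot(*(P-[.575,-.073]).transpose(2,0,1))<.075
    hole=near&(W[...,2]<zd-.004)&(d>0)
    n,l,st,ce=cv2.connectedComponentsWithStats(hole.astype(np.uint8));k=1+st[1:,4].argmax()
    print(c,'mouth',cv2.minEnclosingCircle((P[l==k]*1000).astype(np.float32)),st[k],(P[l==k]).mean(0))
    near=np.hypot(*(P-[.575,.0]).transpose(2,0,1))<.2
    m=(near&(abs(W[...,2]-zd)<.004)&(d>0)).astype(np.uint8)
    n,l,st,ce=cv2.connectedComponentsWithStats(cv2.morphologyEx(m,cv2.MORPH_OPEN,np.ones((7,7))));k=1+st[1:,4].argmax()
    print('deck',cv2.minAreaRect((W[l==k][:,:2]*1000).astype(np.float32)))
R,p,s=Rt()
dirn=np.array([.576-.566,-.072-.082]);dirn/=np.linalg.norm(dirn);th=np.arctan2(*(-dirn)[::-1])
cur=np.arctan2(R[1,0],R[0,0]);print('turn rz',cur-th,'push',dirn)
tgt=np.array([.566,.082])-dirn*.062
print('shift',R.T@(np.array([*tgt,.26])-p)*1000,tgt)
E
```

```text
top mouth ((577.149169921875, -67.92988586425781), 57.63802719116211) [ 337  215   52   50 1835] [ 0.57727042 -0.06765555]
deck ((531.9584350585938, -18.588695526123047), (66.17605590820312, 56.07829284667969), 74.01207733154297)
side mouth ((577.0796508789062, -69.01576232910156), 56.09907150268555) [ 312  219   51   29 1045] [ 0.57645216 -0.06689779]
deck ((561.345947265625, 14.603546142578125), (200.10679626464844, 357.3257141113281), 10.931026458740234)
turn rz -1.2598177652890092 push [ 0.06479859 -0.99789836]
shift [ 575.58488467 -502.54129364  144.71235889] [0.56198249 0.1438697 ]
```

Mouth (0.577, -0.069), lid (0.566, 0.082). I'll go behind the lid with the finger line across the push direction.

```bash
python3 -m creep '[[[0,0,-0.12],[37,-33,0],80],[[0,0,-0.25],[74,-65,0],80],[[0,0,-0.38],[111,-97,0],80],[[0,0,-0.5],[148,-129,0],80],[[0,0,-0.63],[185,-162,0],80],[[0,0,-0.76],[222,-194,0],80],[[0,0,-0.89],[259,-226,0],80],[[0,0,-1.02],[296,-258,0],80],[[0,0,-1.14],[330,-288,0],80],[[0,0,-1.268],[360,-314,0],80]]'
cat > go.py <<'E'
import sys
from h import *
R,p,s=Rt();t=np.array([float(a) for a in sys.argv[1:4]])
print('pos',p.round(4),'shift',(R.T@(t-p)*1000).round(1),'theta',np.arctan2(R[1,0],R[0,0]).round(4),'tilt',R[:,2].round(4),'F',s['force'].round(2),s['time_s'])
E
python3 go.py .5615 .1438 .3
```

```text
time_s: 2.1
position: [0.4311, -0.1084, 0.405]
tool_rot: [0.0, 0.679, 0.734, 0.0]
force: [0.8, 0.1, 0.4]
finger_gap: 0.688
grip_force: 0.0
pos [ 0.4311 -0.1084  0.405 ] shift [241.2 149.8 105.1] theta 1.6494 tilt [ 7.e-04 -1.e-04 -1.e+00] F [0.81 0.1  0.4 ] 2.1
```

```bash
python3 -m creep '[[[0,0,0],[40,25,0],80],[[0,0,0],[80,50,10],80],[[0,0,0],[120,75,20],80],[[0,0,0],[160,100,40],80],[[0,0,0],[200,125,70],80],[[0,0,0],[241,150,95],80],[[0,0,0],[241,150,120],80],[[0,0,0],[241,150,135],80],[[0,0,0],[241,150,140],80],[[0,0,0],[241,150,140],80]]'
python3 go.py .5615 .1438 .233
python3 - <<'E'
from m import *
im,d=snap('side');im2,d2=snap('top')
W=world('side',d);m=(d>0)&(abs(W[...,0]-.56)<.1)&(W[...,1]>.1)&(W[...,1]<.2)&(W[...,2]>.08)
print('tip z',np.percentile(W[m][:,2],[0,1,5]))
a=cv2.resize(im[200:360,220:460],(800,533));cv2.imwrite('pics/a1.png',a[:,:,::-1])
E
```

```text
time_s: 3.1
position: [0.5625, 0.1398, 0.265]
tool_rot: [-0.0, 0.681, 0.732, -0.0]
force: [0.4, 0.0, 0.4]
finger_gap: 0.687
grip_force: 0.0
pos [0.5625 0.1398 0.265 ] shift [ 4.1 -0.7 32. ] theta 1.6429 tilt [-2.e-04 -1.e-04 -1.e+00] F [0.37 0.02 0.45] 3.1
tip z [0.09851245 0.11170862 0.14576543]
```

View pics/a1.png

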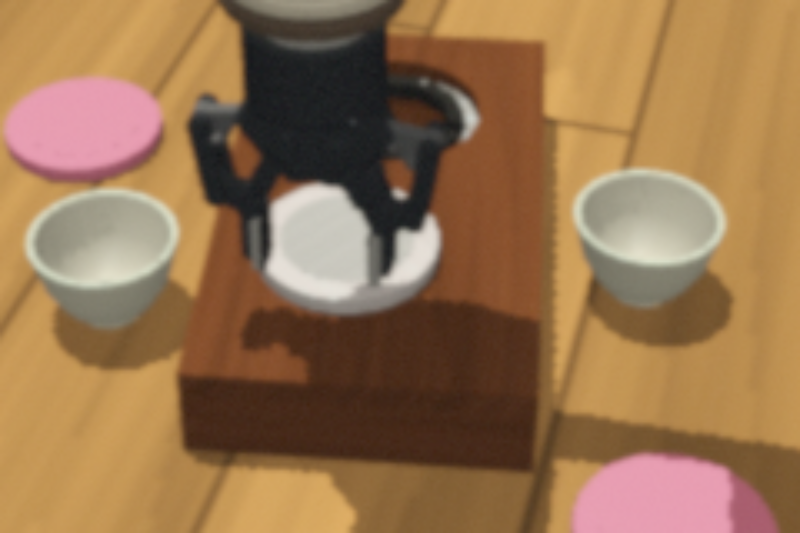

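The picture shows the fingers behind the lid, about 35 mm above the deck. I'll back off 10 mm, then go down to feel the deck.

```bash
python3 -m creep '[[[0,0,0],[10,0,0],80],[[0,0,0],[10,0,15],80],[[0,0,0],[10,0,26],80],[[0,0,0],[10,0,28],80],[[0,0,0],[10,0,30],80],[[0,0,0],[10,0,31],80],[[0,0,0],[10,0,32],80],[[0,0,0],[10,0,32],80],[[0,0,0],[10,0,32],80]]'; python3 go.py .5615 .1438 .233
```

```text
time_s: 4.1
position: [0.562, 0.1506, 0.2329]
tool_rot: [0.0, 0.681, 0.732, 0.0]
force: [0.5, 0.9, -0.0]
finger_gap: 0.687
grip_force: 0.0
pos [0.562  0.1506 0.2329] shift [-6.8 -1.  -0.1] theta 1.6437 tilt [ 2.e-04  2.e-04 -1.e+00] F [ 0.52  0.92 -0.03] 4.1
```

```bash
for i in 1 2 3; do python3 -m creep '[[[0,0,0],[0,0,1],80],[[0,0,0],[0,0,1.5],80],[[0,0,0],[0,0,1.5],80]]' | grep -E 'pos|force:'; done
```

```text
position: [0.5619, 0.1506, 0.2312]
force: [0.9, 0.6, -0.3]
grip_force: 0.0
position: [0.5619, 0.1506, 0.2296]
force: [0.1, 0.3, 0.2]
grip_force: 0.0
position: [0.562, 0.1506, 0.2287]
force: [-2.7, -0.3, 6.0]
grip_force: 3.3
```

The deck is felt with the TCP at 0.229. I'll lift 4 mm and push slowly towards the mouth.

```bash
python3 -m creep '[[[0,0,0],[0,0,-4.5],80],[[0,0,0],[-5,0,-4.5],80],[[0,0,0],[-10,0,-4.5],80],[[0,0,0],[-15,0,-4.5],80],[[0,0,0],[-21,0,-4.5],80],[[0,0,0],[-27,0,-4.5],80],[[0,0,0],[-34,0,-4.5],80],[[0,0,0],[-41,0,-4.5],80],[[0,0,0],[-46,0,-4.5],80],[[0,0,0],[-50,0,-4.5],80]]'
cat > lid.py <<'E'
from m import *
M=np.array([.577,-.069])
for c in ('top','side'):
    _,d=snap(c);W=world(c,d)
    for q in ctrl.outline_of(c,'lid'):
        m=q['pixels']&(d>0)&(W[...,2]>.055)&(W[...,2]<.085)&(abs(W[...,0]-.57)<.12)
        if m.sum()>250:
            P=W[m];ce,r=cv2.minEnclosingCircle((P[:,:2]*1000).astype(np.float32))
            A=np.c_[P[:,:2]-np.array(ce)/1000,np.ones(len(P))];k=np.abs(P[:,2]-np.median(P[:,2]))<.006
            f=np.linalg.lstsq(A[k],P[k,2],rcond=None)[0]
            print(c,q['confidence'],'circle',np.round(ce,1),round(r,1),'z,slope',f.round(4),m.sum())
E
python3 lid.py; python3 go.py .5728 -.0112 .232
```

```text
time_s: 6.0
position: [0.5656, 0.1002, 0.2327]
tool_rot: [-0.0, 0.681, 0.732, 0.0]
force: [-0.5, 1.4, -0.9]
finger_gap: 0.688
grip_force: 0.5
top 0.59 circle [571.9  43.5] 54.3 z,slope [0.0006 0.0019 0.0732] 817
side 0.71 circle [569.1  43.4] 55.7 z,slope [ 0.0208 -0.0177  0.074 ] 674
pos [0.5656 0.1007 0.2327] shift [-112.2   -1.     0.7] theta 1.6437 tilt [-0.e+00  1.e-04 -1.e+00] F [-0.39  0.33  0.22] 6.2
```

```bash
python3 -m creep '[[[0,0,0],[-6,0,0],80],[[0,0,0],[-16,0,0],80],[[0,0,0],[-27,0,0],80],[[0,0,0],[-38,0,0],80],[[0,0,0],[-49,0,0],80],[[0,0,0],[-60,-0.5,0],80],[[0,0,0],[-70,-1,0],80],[[0,0,0],[-80,-1,0],80],[[0,0,0],[-88,-1,0],80],[[0,0,0],[-94,-1,0],80]]'
python3 -m creep '[[[0,0,0],[-2,0,0],80],[[0,0,0],[-4,0,0],80],[[0,0,0],[-6,0,0],80],[[0,0,0],[-8,0,0],80],[[0,0,0],[-10,0,0],80],[[0,0,0],[-12,0,0],80],[[0,0,0],[-13,0,0],80],[[0,0,0],[-13,0,0],80]]'
python3 lid.py; python3 go.py .5728 -.0112 .232
```

```text
time_s: 7.2
position: [0.5715, 0.0062, 0.2328]
tool_rot: [-0.0, 0.681, 0.732, 0.0]
force: [0.0, 1.4, 0.6]
finger_gap: 0.686
grip_force: 0.6
time_s: 8.0
position: [0.5724, -0.0062, 0.2326]
tool_rot: [-0.0, 0.681, 0.732, -0.0]
force: [0.3, 0.3, -0.3]
finger_gap: 0.685
grip_force: 0.1
top 0.9 circle [565.7 -68.9] 51.2 z,slope [0.0045 0.0594 0.0707] 459
side 0.81 circle [574.1 -65.8] 60.3 z,slope [0.0164 0.0348 0.0719] 629
pos [ 0.5724 -0.006   0.2327] shift [-5.2  0.   0.7] theta 1.6438 tilt [-0.e+00  1.e-04 -1.e+00] F [-0.15 -0.25 -0.08] 8.2
```

```bash
python3 -m creep '[[[0,0,0],[-1,0,0],80],[[0,0,0],[-2,0,0],80],[[0,0,0],[-3,0,0],80],[[0,0,0],[-4,0,0],80],[[0,0,0],[-5,0,0],80],[[0,0,0],[-5.5,0,0],80],[[0,0,0],[-6,0,0],80],[[0,0,0],[-6,0,0],80]]'
python3 go.py .5728 -.0112 .232
python3 -m creep '[[[0,0,0],[8,0,0],80],[[0,0,0],[16,0,-10],80],[[0,0,0],[35,0,-50],80],[[0,0,0],[70,0,-90],80],[[0,0,0],[120,0,-120],80],[[0,0,0],[150,0,-120],80],[[0,0,0],[150,0,-120],255],[[0,0,0],[150,0,-120],255]]'
python3 lid.py; python3 - <<'E'
from h import *
im,_=snap('side');cv2.imwrite('pics/b1.png',cv2.resize(im[190:310,240:420],(800,533))[:,:,::-1])
E
```

```text
time_s: 9.0
position: [0.5729, -0.012, 0.2327]
tool_rot: [-0.0, 0.681, 0.732, 0.0]
force: [-0.6, 1.6, 0.7]
finger_gap: 0.69
grip_force: 0.4
pos [ 0.5729 -0.012   0.2327] shift [0.8 0.  0.7] theta 1.6438 tilt [ 1.e-04  1.e-04 -1.e+00] F [-0.65  1.58  0.69] 9.0
time_s: 9.8
position: [0.5615, 0.1388, 0.3534]
tool_rot: [0.0, 0.68, 0.733, 0.0]
force: [-0.3, 0.4, 0.4]
finger_gap: 0.356
grip_force: 0.0
top 0.76 circle [580.  -67.5] 56.5 z,slope [0.0044 0.001  0.068 ] 1904
side 0.91 circle [576.3 -64.1] 57.7 z,slope [ 0.0101 -0.0196  0.0688] 885
```

View pics/b1.png

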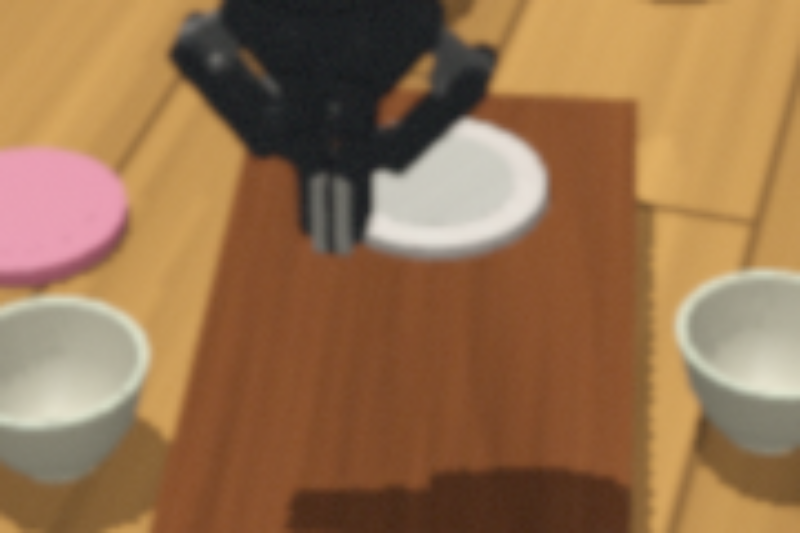

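The lid has dropped into the mouth, about 7 mm proud and roughly centred. Now I'll hover over the centre with the fingers shut.

```bash
python3 go.py .577 -.069 .25
```

```text
pos [0.562  0.1367 0.3525] shift [-206.3    0.3  102.5] theta 1.6425 tilt [-5.e-04 -1.e-04 -1.e+00] F [ 0.63 -1.03  0.23] 10.05
```

```bash
python3 -m creep '[[[0,0,0],[-40,0,10],255],[[0,0,0],[-80,0,30],255],[[0,0,0],[-120,0,55],255],[[0,0,0],[-150,0,80],255],[[0,0,0],[-168,0,95],255],[[0,0,0],[-168,0,99],255],[[0,0,0],[-168,0,103],255],[[0,0,0],[-168,0,105],255],[[0,0,0],[-168,0,105],255]]'; python3 go.py .577 -.069 .255
for i in 1 2 3 4; do python3 -m creep '[[[0,0,0],[0,0,1],255],[[0,0,0],[0,0,2],255],[[0,0,0],[0,0,2],255]]' | grep -E 'pos|force: \['; done
```

```text
time_s: 10.95
position: [0.5742, -0.0292, 0.2481]
tool_rot: [0.0, 0.681, 0.733, 0.0]
force: [-1.4, 0.4, 0.0]
finger_gap: -0.002
grip_force: 0.0
pos [ 0.5742 -0.0292  0.2481] shift [-39.9  -0.1  -6.9] theta 1.6446 tilt [ 5.e-04  1.e-04 -1.e+00] F [-1.39  0.37  0.01] 10.95
position: [0.5741, -0.0297, 0.2458]
force: [-0.5, 0.6, 0.4]
position: [0.5741, -0.03, 0.2435]
force: [-0.2, 0.3, -0.1]
position: [0.5741, -0.03, 0.2415]
force: [0.3, 0.1, -0.4]
position: [0.5742, -0.0299, 0.24]
force: [-1.4, 0.5, 2.7]
```

```bash
for i in 1 2 3 4; do python3 -m creep '[[[0,0,0],[0,0,0.6],255],[[0,0,0],[0,0,1.2],255],[[0,0,0],[0,0,1.2],255]]' | grep -E 'pos|force: \['; done
```

```text
position: [0.5742, -0.0298, 0.2394]
force: [-4.8, 1.7, 11.9]
position: [0.5743, -0.0297, 0.2384]
force: [-4.3, 3.9, 14.9]
position: [0.5743, -0.0296, 0.2372]
force: [-4.5, 5.8, 15.3]
position: [0.5744, -0.0295, 0.2361]
force: [-4.5, 6.7, 17.0]
```

```bash
for i in 1 2 3; do python3 -m creep '[[[0,0,0],[0,0,0.5],255],[[0,0,0],[0,0,1],255],[[0,0,0],[0,0,1],255]]' | grep -E 'pos|force: \['; done; python3 lid.py
```

```text
position: [0.5744, -0.0294, 0.2354]
force: [-4.2, 8.0, 17.7]
position: [0.5744, -0.0294, 0.2351]
force: [-8.5, 9.6, 29.4]
position: [0.5744, -0.0294, 0.2349]
force: [-12.8, 9.5, 39.9]
side 0.71 circle [579.3 -72. ] 62.1 z,slope [-0.0246 -0.08    0.0667] 739
```

It met the stop on this side, and the force got too high, so I'll use a smaller margin now. I'm backing off and pressing the next side.

```bash
python3 -m creep '[[[0,0,0],[0,0,-6],255],[[0,0,0],[0,0,-18],255],[[0,0,0],[-25,15,-18],255],[[0,0,0],[-57,33,-18],255],[[0,0,0],[-57,33,-18],255],[[0,0,0],[-57,33,-14],255],[[0,0,0],[-57,33,-11],255],[[0,0,0],[-57,33,-11],255]]'
python3 lid.py
for i in 1 2 3 4; do python3 -m creep '[[[0,0,0],[0,0,0.6],255],[[0,0,0],[0,0,1.2],255],[[0,0,0],[0,0,1.2],255]]' | grep -E 'pos|force: \['; done
```

```text
time_s: 15.25
position: [0.6108, -0.0837, 0.2423]
tool_rot: [-0.001, 0.681, 0.733, -0.0]
force: [0.4, 0.5, -0.3]
finger_gap: 0.002
grip_force: 0.0
top 0.68 circle [591.5 -69.7] 50.8 z,slope [-0.0294 -0.0597  0.0651] 343
side 0.62 circle [578.3 -65.1] 56.2 z,slope [-0.0323 -0.0674  0.0665] 1153
position: [0.6112, -0.0844, 0.2417]
force: [0.7, 0.6, 0.2]
position: [0.6112, -0.0844, 0.2404]
force: [0.2, 0.4, 0.2]
position: [0.6112, -0.0844, 0.2392]
force: [-0.2, 0.1, -0.3]
position: [0.6113, -0.0844, 0.2382]
force: [-1.4, -1.0, 1.6]
```

```bash
for i in 1 2 3 4; do python3 -m creep '[[[0,0,0],[0,0,0.5],255],[[0,0,0],[0,0,1],255],[[0,0,0],[0,0,1],255]]' | grep -E 'pos|force: \['; done
```

```text
position: [0.6114, -0.0845, 0.2375]
force: [1.0, -1.1, 5.2]
position: [0.6116, -0.0846, 0.2371]
force: [0.2, -1.2, 11.7]
position: [0.6117, -0.0847, 0.2368]
force: [-1.4, -2.0, 18.7]
position: [0.6117, -0.0848, 0.2363]
force: [-3.7, -2.3, 24.6]
```

```bash
python3 -m creep '[[[0,0,0],[0,0,-6],255],[[0,0,0],[0,0,-16],255],[[0,0,0],[0,-33,-16],255],[[0,0,0],[0,-66,-16],255],[[0,0,0],[0,-66,-16],255],[[0,0,0],[0,-66,-10],255],[[0,0,0],[0,-66,-8],255],[[0,0,0],[0,-66,-8],255]]'
for i in 1 2 3 4 5; do python3 -m creep '[[[0,0,0],[0,0,0.6],255],[[0,0,0],[0,0,1.2],255],[[0,0,0],[0,0,1.2],255]]' | grep -E 'pos|force: \['; done
```

```text
time_s: 18.65
position: [0.5459, -0.0891, 0.2415]
tool_rot: [-0.0, 0.681, 0.733, -0.0]
force: [-0.3, 0.3, -0.7]
finger_gap: 0.0
grip_force: 0.0
position: [0.5455, -0.0892, 0.2408]
force: [0.4, 0.9, 0.4]
position: [0.5454, -0.0893, 0.2399]
force: [-1.2, -1.0, 3.4]
position: [0.5453, -0.0895, 0.2391]
force: [-5.5, -3.8, 10.0]
position: [0.5453, -0.0895, 0.238]
force: [-6.2, -4.0, 12.1]
position: [0.5453, -0.0895, 0.2368]
force: [-5.7, -3.0, 11.8]
```

Sinking here at about 12 N. I'll go on to the stop.

```bash
for i in 1 2 3 4 5; do python3 -m creep '[[[0,0,0],[0,0,0.4],255],[[0,0,0],[0,0,0.8],255],[[0,0,0],[0,0,0.8],255]]' | grep -E 'pos|force: \['; done
```

```text
position: [0.5453, -0.0895, 0.236]
force: [-6.2, -3.5, 12.2]
position: [0.5453, -0.0895, 0.2352]
force: [-6.1, -2.9, 12.4]
position: [0.5453, -0.0896, 0.2345]
force: [-6.3, -4.9, 12.5]
position: [0.5453, -0.0895, 0.234]
force: [-8.5, -3.3, 18.5]
position: [0.5453, -0.0896, 0.2336]
force: [-11.0, -3.3, 24.3]
```

```bash
python3 -m creep '[[[0,0,0],[0,0,-6],255],[[0,0,0],[0,0,-18],255],[[0,0,0],[0,33,-18],255],[[0,0,0],[0,66,-18],255],[[0,0,0],[0,66,-18],255],[[0,0,0],[0,66,-14],255],[[0,0,0],[0,66,-10],255],[[0,0,0],[0,66,-10],255]]'
python3 lid.py
for i in 1 2 3 4 5; do python3 -m creep '[[[0,0,0],[0,0,0.6],255],[[0,0,0],[0,0,1.2],255],[[0,0,0],[0,0,1.2],255]]' | grep -E 'pos|force: \['; done
```

```text
time_s: 22.45
position: [0.6105, -0.0844, 0.2415]
tool_rot: [-0.001, 0.681, 0.732, -0.0]
force: [-0.1, 0.7, -0.5]
finger_gap: -0.006
grip_force: 0.0
top 0.62 circle [589.5 -69.6] 53.2 z,slope [0.0122 0.     0.0615] 408
side 0.94 circle [574.5 -66.8] 58.0 z,slope [ 0.0028 -0.0018  0.0626] 1102
position: [0.6112, -0.0844, 0.2409]
force: [-0.3, 0.2, 0.0]
position: [0.6112, -0.0844, 0.2396]
force: [-0.7, -0.3, -0.1]
position: [0.6112, -0.0844, 0.2384]
force: [0.2, -0.4, 0.1]
position: [0.6112, -0.0844, 0.2372]
force: [-0.7, 0.6, -0.2]
position: [0.6112, -0.0844, 0.236]
force: [0.1, 0.8, 0.1]
```

```bash
for i in 1 2 3 4 5; do python3 -m creep '[[[0,0,0],[0,0,0.4],255],[[0,0,0],[0,0,0.8],255],[[0,0,0],[0,0,0.8],255]]' | grep -E 'pos|force: \['; done
```

```text
position: [0.6112, -0.0844, 0.2352]
force: [-0.2, 0.6, 0.8]
position: [0.6112, -0.0844, 0.2344]
force: [0.3, -0.0, 0.3]
position: [0.6112, -0.0844, 0.2338]
force: [-0.7, -0.1, 2.1]
position: [0.6113, -0.0844, 0.2336]
force: [-2.1, 0.6, 8.5]
position: [0.6113, -0.0844, 0.2335]
force: [-6.5, 0.7, 17.9]
```

```bash
python3 -m creep '[[[0,0,0],[0,0,-6],255],[[0,0,0],[0,0,-14],255],[[0,0,0],[28,-16,-14],255],[[0,0,0],[57,-33,-14],255],[[0,0,0],[57,-33,-14],255],[[0,0,0],[57,-33,-8],255],[[0,0,0],[57,-33,-5],255],[[0,0,0],[57,-33,-5],255]]'
for i in 1 2 3 4 5; do python3 -m creep '[[[0,0,0],[0,0,0.4],255],[[0,0,0],[0,0,0.8],255],[[0,0,0],[0,0,0.8],255]]' | grep -E 'pos|force: \['; done
```

```text
time_s: 26.45
position: [0.5743, -0.0305, 0.2363]
tool_rot: [-0.0, 0.681, 0.732, -0.0]
force: [-0.3, 0.2, 0.4]
finger_gap: 0.002
grip_force: 0.0
position: [0.5742, -0.0302, 0.2362]
force: [-0.5, 0.4, -0.4]
position: [0.5741, -0.0299, 0.2355]
force: [1.1, 0.8, 0.4]
position: [0.5741, -0.03, 0.2347]
force: [0.4, 0.2, 0.1]
position: [0.5741, -0.03, 0.2339]
force: [0.8, -0.1, 0.2]
position: [0.5742, -0.0299, 0.2336]
force: [-1.3, 0.7, 6.7]
```

```bash
python3 -m creep '[[[0,0,0],[0,0,0.5],255],[[0,0,0],[0,0,1],255],[[0,0,0],[0,0,1.4],255],[[0,0,0],[0,0,1.4],255]]'|grep -E 'pos|force: \['
python3 -m creep '[[[0,0,0],[0,0,-6],255],[[0,0,0],[0,0,-20],255],[[0,0,0],[30,0,-60],255],[[0,0,0],[70,0,-100],255],[[0,0,0],[110,0,-130],255],[[0,0,0],[160,0,-150],255],[[0,0,0],[200,0,-150],255],[[0,0,0],[200,0,-150],255]]'
python3 lid.py; python3 - <<'E'
from m import *
for c in('top','side'):
    im,d=snap(c);W=world(c,d)
    r=np.hypot(W[...,0]-.577,W[...,1]+.069)
    A=(d>0)&(r<.05)&(W[...,2]<.09);D=(d>0)&(r>.065)&(r<.085)&(abs(W[...,2]-.061)<.006)
    f=lambda m:np.linalg.lstsq(np.c_[W[m][:,:2]-[.577,-.069],np.ones(m.sum())],W[m][:,2],rcond=None)[0]
    print(c,f(A).round(4),A.sum(),'deck',f(D).round(4),D.sum())
    a=im[190:310,240:420] if c=='side' else im[180:300,270:450]
    cv2.imwrite('pics/c%s.png'%c,cv2.resize(a,(800,533))[:,:,::-1])
E
```

```text
position: [0.5742, -0.0299, 0.2334]
force: [-10.5, 2.9, 24.2]
time_s: 29.15
position: [0.5586, 0.1742, 0.3837]
tool_rot: [0.0, 0.679, 0.734, 0.001]
force: [0.5, -0.7, 0.3]
finger_gap: -0.002
grip_force: 0.0
top 0.86 circle [578.9 -66.4] 55.3 z,slope [ 0.0005 -0.0003  0.0615] 1877
side 0.96 circle [573.3 -65.7] 56.6 z,slope [ 0.0021 -0.0004  0.0624] 992
top [ 0.0014 -0.002   0.0615] 1560 deck [0.0011 0.0001 0.0611] 1842
side [-0.0016 -0.0024  0.0625] 863 deck [-0.0002 -0.0008  0.062 ] 803
```

View pics/cside.png

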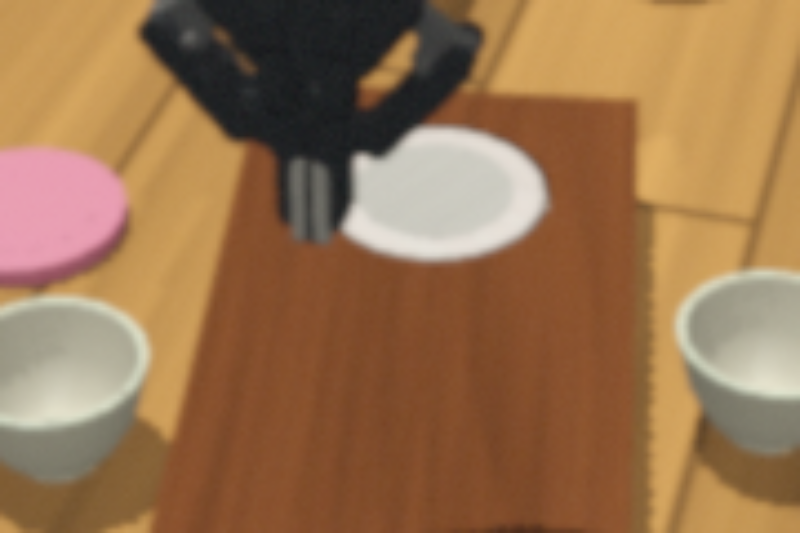

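The picture shows the lid at (440,193) flush with the deck. It measures level within about 0.003 rad and 0.5 mm proud, and the arm is clear.

```bash
python3 -c "
from station import ctrl
print(ctrl.sign_off())"
```

```text
the job is handed in; nothing more can be done
None
```

The job is handed in: the lid sits in the well about 0.5 mm proud of the deck and level within about 0.003 rad, with the arm clear; one press reached about 43 N, over the advised 25 N but under the 60 N limit, and I didn't re-measure the tin, bowls, tumbler and spoon at the end.

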